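# Set the washed columns, stopper and parts basket out to dry

## Robot

A 6-joint arm with a two-finger parallel gripper is mounted at the origin on the work surface. World frame = base frame: x ahead of the robot, y to its left, z up, the work surface at z = 0. Lengths are in m, angles in rad, forces in N, time in s.
With the tool pointing down it reaches from about 0.2 to 0.875 m from the base axis. Payload 3.4 kg.
Tool frame: the origin (TCP) lies between the finger pads; the fingertips stand 25 mm ahead of it and the grasp point (between the pads) lies 6 mm ahead of it (r.nose_length is the z of the fingertips in the tool frame, in m); z points along the fingers, x is the direction in which the jaws open and shut, and the axes are right-handed (so a half turn about z gives the same grasp; the last joint's range is limited). The gripper opens to 94 mm and grips with 3 to 60 N. Pads are 16 mm wide; open, the fingers measure 119 mm over their backs; the gripper's body (75 mm by 177 mm) begins 78 mm behind the grasp point.
Start: joints at [1.17, 0.276, 1.505, -0, 1.361, -0.121], TCP at [0.159, 0.553, 0.23] pointing down, gripper open.
Joint ranges: [-2.89, 2.89], [-0.75, 2.08], [0.22, 2.7], [-1.18, 4.32], [0.11, 2.71], [-2.7, 2.7]. Speed limits (rad/s): [2.57, 2.57, 3.14, 3.14, 3.14, 3.14].

## Interface

Orientations are given as a unit quaternion [w, x, y, z].
In Python, from plant import r, gripper_to, inverse_kinematics, vision, models, telemetry gives the robot as it stands. Calls block until the motion is done:
- r.move_to(position, orientation): joint-space move of the TCP to a pose.
- r.move_l(position, rot=None, vel=0.15, guard=None): straight line of the TCP; rot=None keeps the orientation; vel is the mean speed in m/s. With guard (N) it stops when the force on the tool has changed by that much, and returns True; else False.
- r.movej(angles): joint-space move.
- gripper_to(opening, f_grip=None): finger opening in m; f_grip is the grip in N (None keeps the last); returns when the fingers have stopped.
- r.hold(seconds).
- inverse_kinematics(position, orientation): joint angles nearest the present ones, or None.
- vision.snapshot(name): name is "scene" or "top" or "wrist"; returns the picture (420x560x3 uint8, red, green, blue); there is no depth.
- vision.get_calibration(name): a dict with "fx", "fy", "cx", "cy" (pixels), "position" and "orientation" of the camera in the world. Camera axes: x right, y down, z forward; pixel columns grow to the right and rows downward; lengths in m; the calibration is good to about 2 mm. A picture is of the moment at which its call begins: read the wrist's pose just before it. get_calibration takes no time and is no camera call; for the wrist camera it gives the pose at the moment of the call.
A pose or a line that the arm cannot do raises r.PlanningError and nothing moves.
- r.sign_off(): hands the job in, once; it reports no verdict.
Trained networks look in the newest picture that a camera, given by its name, has taken for a name from the list of things; names that differ only in an ending like _2 or _b are one class to them, and where a whole thing is asked for, a point or a joint stands for the part that bears it (a point fixed in the world has none). Each returns a list of dicts, best first, with "score" (0 to 1); they miss things now and then, are a little off and sometimes report something else, mostly with a low value. They report only what shows in the picture. A call takes as long as a camera call. They do not tell look-alikes from the thing itself.
- models.boxes_of(thing, camera): "at" ([x, y, z] in m, in world coordinates, good to about 4 mm: the middle of the surface that is visible of it).
- models.regions_of(thing, camera): "pixels" (420x560 bool, what is visible of it).
- models.mark_of(thing, camera): "at" ([x, y, z] in m, in world coordinates, good to about 4 mm: a listed point, or the origin of a listed thing).
Readings, each from a call of its own:
- telemetry.current_t(): time.
- telemetry.current_joints(): joint angles.
- telemetry.current_dq(): joint speeds.
- telemetry.current_joint_efforts(): joint torques, N m.
- telemetry.current_ee_pos(): TCP position.
- telemetry.current_tool_rot(): TCP orientation.
- telemetry.current_wrist_force(): force on the tool from outside, world axes, zero at the start.
- telemetry.current_torque(): the same for the moment, N m.
- telemetry.current_opening(): finger opening in m.
Only numpy, scipy, OpenCV 4.12 (cv2) and the standard library are available. Lean on these libraries where they do the work, as an engineer would, in place of code of your own. Each camera call takes 0.05 s, during which the arm holds its last target.

## Task

Set the washed glassware out to dry. Lay every glass column across the V-notched drying rack, one to a groove, cradled in both notched plates with its end fittings outside them. The flask's stopper has seized: twist it to break it free, draw it straight out and put it in the wire basket, then hang the basket with the stopper in it by the middle of its handle on the hook of the stand, and leave the dish, the beaker and the cap where they are.

Things in the scene. Friction and masses are not known exactly. Their poses are not given: they have to be found in the camera images.
- rack: drying rack, fixed: two upright off-white plates, 8 mm thick, 284 mm long along the rack's y, at x = -35 and +35 mm, on a low grey drip tray (170 x 294 mm, rim 10 mm high). Each has four 90-degree V notches, 66 mm apart, 20 mm deep (bottoms 40 mm, shoulders 60 mm above the bench). A column lies along x across both. Between the plates (62 mm) it is open down to the tray. Origin under its centre
- groove_1 (a point): groove 1 of the rack: point midway between the plates, level with the notch bottoms (40 mm above the bench), at rack y = -99 mm; axes as the rack's, x along the groove. A seated barrel of radius r has its axis 1.41 r above this point, its end fittings outside the plates
- groove_2 (a point): groove 2 of the rack: point midway between the plates, level with the notch bottoms (40 mm above the bench), at rack y = -33 mm; axes as the rack's, x along the groove. A seated barrel of radius r has its axis 1.41 r above this point, its end fittings outside the plates
- groove_3 (a point): groove 3 of the rack: point midway between the plates, level with the notch bottoms (40 mm above the bench), at rack y = +33 mm; axes as the rack's, x along the groove. A seated barrel of radius r has its axis 1.41 r above this point, its end fittings outside the plates
- groove_4 (a point): groove 4 of the rack: point midway between the plates, level with the notch bottoms (40 mm above the bench), at rack y = +99 mm; axes as the rack's, x along the groove. A seated barrel of radius r has its axis 1.41 r above this point, its end fittings outside the plates
- slim_1: slim glass column, about 70 g: straight glass barrel of 18 mm diameter, 110 mm long, along its x axis, with a hexagonal off-white end fitting at each end (15 mm long, 30 mm across flats; 140 mm overall), on whose flats it lies without rolling. Origin on the underside, midway along; barrel's axis 15 mm above it. May be absent (None)
- slim_1_mid (a point): centre of slim_1, on the barrel's axis; axes as the column's
- slim_2: slim glass column, about 70 g: straight glass barrel of 18 mm diameter, 110 mm long, along its x axis, with a hexagonal off-white end fitting at each end (15 mm long, 30 mm across flats; 140 mm overall), on whose flats it lies without rolling. Origin on the underside, midway along; barrel's axis 15 mm above it. May be absent (None)
- slim_2_mid (a point): centre of slim_2, on the barrel's axis; axes as the column's
- wide_1: wide glass column, about 110 g: straight glass barrel of 26 mm diameter, 110 mm long, along its x axis, with a hexagonal off-white end fitting at each end (15 mm long, 36 mm across flats; 140 mm overall), on whose flats it lies without rolling. Origin on the underside, midway along; barrel's axis 18 mm above it. May be absent (None)
- wide_1_mid (a point): centre of wide_1, on the barrel's axis; axes as the column's
- wide_2: wide glass column, about 110 g: straight glass barrel of 26 mm diameter, 110 mm long, along its x axis, with a hexagonal off-white end fitting at each end (15 mm long, 36 mm across flats; 140 mm overall), on whose flats it lies without rolling. Origin on the underside, midway along; barrel's axis 18 mm above it. May be absent (None)
- wide_2_mid (a point): centre of wide_2, on the barrel's axis; axes as the column's
- flask: glass conical flask, 125 mm tall and 85 mm wide, held by a four-finger spring clamp on a round steel base (104 mm wide); fixed. Origin under the base's centre, on the bench; z up
- flask_rim (a point): centre of the flask's mouth (133 mm above the bench, outer diameter 41 mm); axes as the flask's, with which the stopper starts in line. Its taper has seized: a straight pull does not move it. Turned about its upright axis by 40 to 50 degrees from its start, either way (it resists with about 0.15 N m, stops at about 60 degrees), it is free and lifts straight out, 45 mm to clear the mouth
- stopper: ground-glass stopper in the flask, 60 g: flat upright thumb-piece (30 mm wide along its x, 12 mm thick along its y, from 5 to 35 mm above the origin) on a round flange (34 mm wide, 5 mm thick); below the flange a tapered plug with a foot, down to 39 mm below the origin. Origin: centre of the flange's underside, which rests on the flask's rim
- basket: stainless wire basket, 140 mm (its x) by 110 mm (its y), 45 mm deep, floor 3 mm thick; about 220 g. A fixed arched handle of 8 mm bar stands over the middle, in the plane x = 0. Origin: centre of the underside
- basket_bar (a point): middle of the handle, at the height of its top bar's axis, 130 mm above the basket's underside. The bar is level and 8 mm square along y from -47 to -9 and from 9 to 47 mm, with a hanging notch between, bent up 8 mm in the middle, that centres the basket on a hook; axes as the basket's
- stand: drip stand, fixed: 110 x 100 mm base plate, 176 mm post, and from its top an 8 mm round bar that reaches 110 mm along the stand's -x to a valley (the hook's seat), then turns up to a tip 134 mm from the post, its top 192 mm above the bench. Origin: centre of the base's underside
- hook_seat (a point): where the point basket_bar lies when the handle's notch rests in the hook's valley: 162 mm above the bench, 110 mm from the post along the stand's -x; the handle bar then runs along the stand's y. The tip's top is 30 mm higher than this point. A basket hung there swings for a second or two. Axes as the stand's
- dish: bystander: shallow clear dish, 60 mm wide, 14 mm tall, on the bench before the rack; origin under its centre
- beaker: bystander: small glass beaker, 44 mm wide, 55 mm tall; origin under its centre
- cap: bystander: white screw cap, 37 mm wide, 14 mm tall, lying on the bench; origin under its centre
Mind the look-alikes: they are no part of the job. What is shaped like the slim_2 but blue is not meant.

How it is judged:
By the outcome, as a careful person would: the job done as asked, in the order asked, and still so for the second after the job is handed in, with the robot touching nothing.
Of slim_1, slim_2, wide_1, wide_2 only 2 to 4 are there at a start; the rules pass over those that are not, and their reading is None.
At some moment in a run one of slim_1, slim_2, wide_1, wide_2 may be knocked a few centimetres aside while the robot is not near it.
It also fails if it takes over 210 s, if anything falls off the work surface, if the arm or the gripper's body presses on something with over 40 N, if the wrist force passes 120 N, or if a joint passes its speed limit or range.

## Working session

There is one attempt and no reset: what is moved stays moved. The work goes in short steps, each a Python script; the robot and the scene stay as the last script left them, time stands still between calls to the robot, and variables do not carry over. Pictures are saved under pics/ and viewed, and the job is handed in when it is done.

```bash
ls; mkdir -p pics
python3 - <<'E'
from plant import r, gripper_to, inverse_kinematics, vision, models, telemetry
import cv2
print(telemetry.current_t())
for n in ("scene","top","wrist"):
    im=vision.snapshot(n); cv2.imwrite(f"pics/a_{n}.png",im[:,:,::-1])
    c=vision.get_calibration(n); print(n,c)
for t in ["rack","groove_1","groove_4","slim_1","slim_1_mid","wide_1","wide_1_mid","flask","flask_rim","stopper","basket","basket_bar","stand","hook_seat","dish","beaker","cap"]:
    for n in ("top","scene"):
        print(t,n,[(round(d["score"],2),[round(float(v),3) for v in d["at"]]) for d in models.mark_of(t,n)][:6])
print(telemetry.current_t())
E
```

```text
pics
0.0
scene {'fx': 526.9154634669726, 'fy': 526.9154634669726, 'cx': 284.8593214141107, 'cy': 203.48784340332352, 'position': array([1.19986626, 0.80708887, 0.98712   ]), 'orientation': array([-0.14975479,  0.31927758,  0.847262  , -0.39721838])}
top {'fx': 390.42920363080435, 'fy': 390.42920363080435, 'cx': 275.8273582101114, 'cy': 211.83614125237176, 'position': array([0.38412353, 0.00876983, 1.28387853]), 'orientation': array([-0.04032097,  0.7079143 , -0.70353593,  0.04763154])}
wrist {'fx': 331.31122688875735, 'fy': 331.31122688875735, 'cx': 274.19351698614065, 'cy': 206.82068795165694, 'position': array([0.0949323 , 0.57079632, 0.38374861]), 'orientation': array([0.09258485, 0.79338755, 0.59766208, 0.06902368])}
rack top [(0.88, [0.576, 0.027, 0.002])]
rack scene [(0.85, [0.578, 0.029, 0.002])]
groove_1 top [(0.93, [0.67, 0.043, 0.043]), (0.9, [0.543, 0.021, 0.039]), (0.87, [0.478, 0.007, 0.036]), (0.69, [0.604, 0.034, 0.041])]
groove_1 scene [(0.95, [0.605, 0.026, 0.041]), (0.8, [0.545, 0.019, 0.041]), (0.77, [0.673, 0.042, 0.044]), (0.69, [0.738, 0.253, -0.002]), (0.58, [0
[... 1700 characters left out ...]
.41, 0.0])]
stand top [(0.72, [0.46, -0.202, 0.137]), (0.71, [0.628, -0.391, 0.001]), (0.48, [0.519, -0.37, 0.16])]
stand scene [(0.56, [0.629, -0.39, 0.003])]
hook_seat top [(0.75, [0.517, -0.369, 0.16]), (0.51, [0.465, -0.197, 0.14])]
hook_seat scene [(0.66, [0.519, -0.368, 0.162]), (0.33, [0.57, 0.396, 0.006])]
dish top [(0.55, [0.391, -0.068, -0.001])]
dish scene [(0.69, [0.388, -0.075, -0.003]), (0.62, [0.48, 0.011, 0.036])]
beaker top [(0.54, [0.479, 0.01, 0.038]), (0.53, [0.387, 0.049, 0.003])]
beaker scene [(0.87, [0.385, 0.049, 0.002])]
cap top [(0.73, [0.542, 0.02, 0.038]), (0.57, [0.736, 0.257, 0.002]), (0.17, [0.566, 0.232, 0.015])]
cap scene [(0.77, [0.738, 0.255, -0.002])]
1.85
```

View pics/a_top.png

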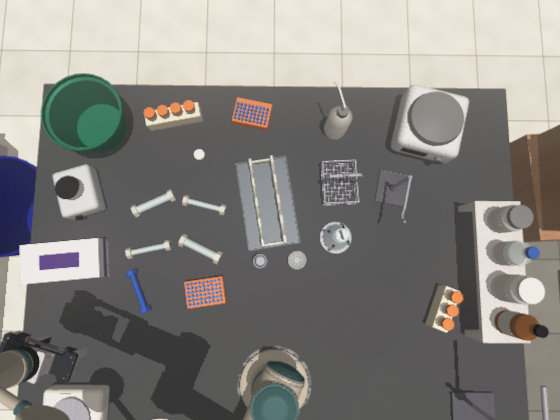

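View pics/a_scene.png

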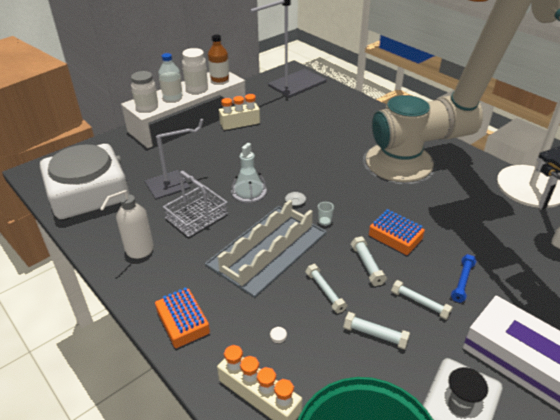

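View pics/a_wrist.png

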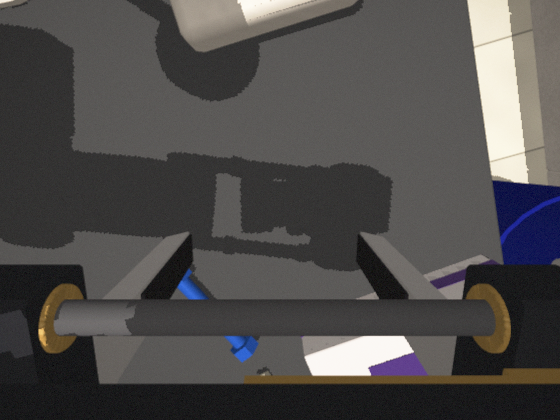

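```bash
cat > h.py <<'E'
from plant import r, gripper_to, inverse_kinematics, vision, models, telemetry
import numpy as np, cv2
from scipy.spatial.transform import Rotation as R
def Rq(q): return R.from_quat([q[1],q[2],q[3],q[0]])
def cam(n):
    c=vision.get_calibration(n); return c, Rq(c["orientation"]).as_matrix(), np.array(c["position"])
def pix2plane(n,uv,z):
    c,M,p=cam(n); uv=np.atleast_2d(uv).astype(float)
    d=np.c_[(uv[:,0]-c["cx"])/c["fx"],(uv[:,1]-c["cy"])/c["fy"],np.ones(len(uv))]@M.T
    return p+d*((z-p[2])/d[:,2])[:,None]
def proj(n,P):
    c,M,p=cam(n); q=(np.atleast_2d(P)-p)@M
    return np.c_[c["fx"]*q[:,0]/q[:,2]+c["cx"],c["fy"]*q[:,1]/q[:,2]+c["cy"]]
def down(psi):
    x=np.array([np.cos(psi),np.sin(psi),0]);z=np.array([0,0,-1.]);y=np.cross(z,x)
    q=R.from_matrix(np.c_[x,y,z]).as_quat(); return [q[3],q[0],q[1],q[2]]
def best(pos,psi):
    """pick psi or psi+pi with the smaller joint6 magnitude"""
    o=[]
    for a in (psi,psi+np.pi):
        j=inverse_kinematics(pos,down(a))
        if j is not None: o.append((abs(j[5]),a))
    return min(o)[1]
def columns(n="top",snap=True):
    im=vision.snapshot(n) if snap else None
    out=[]
    for kind,h in (("slim",.015),("wide",.018)):
        for d in models.regions_of(kind+"_1",n):
            m=d["pixels"]; v,u=np.nonzero(m)
            if len(u)<60: continue
            P=pix2plane(n,np.c_[u,v],h)[:,:2]
            e=cv2.minAreaRect((P*1000).astype(np.float32))
            c=P.mean(0); w,V=np.linalg.eigh(np.cov((P-c).T)); ax=V[:,1]
            t=(P-c)@ax; s=(P-c)@V[:,0]
            ctr=c+ax*(np.percentile(t,1)+np.percentile(t,99))/2
            col=im[m].mean(0)
            out.append(dict(kind=kind,score=d["score"],xy=ctr,yaw=np.arctan2(ax[1],ax[0]),L=np.ptp(t),W=np.ptp(s),rgb=col,n=len(u)))
    return out
def show(o):
    for d in o: print(d["kind"],round(d["score"],2),d["xy"].round(3),"yaw",round(np.degrees(d["yaw"]),1),"L",round(d["L"],3),"W",round(d["W"],3),d["rgb"].round(),d["n"])
def save(n,f):
    im=vision.snapshot(n); cv2.imwrite(f"pics/{f}.png",im[:,:,::-1]); return im
E
python3 - <<'E'
from h import *
show(columns("top")); print(); show(columns("scene"))
g=np.array([[[.478,.007],[.543,.021],[.604,.034],[.670,.043]],[[.477,.012],[.545,.019],[.605,.026],[.673,.042]]]).mean(0)
k=np.array([-99,-33,33,99])/1000
s=(g-g.mean(0)).T@k; print(g.mean(0),"rack y dir deg",np.degrees(np.arctan2(s[1],s[0])))
# overlay check via rack mask
for n in("top","scene"):
    vision.snapshot(n)
    for d in models.regions_of("rack",n)[:1]:
        v,u=np.nonzero(d["pixels"]); 
        P=pix2plane(n,np.c_[u,v],.005)[:,:2]; print(n,cv2.minAreaRect((P*1000).astype(np.float32)))
E
```

```text
slim 0.74 [0.566 0.233] yaw 75.7 L 0.141 W 0.028 [196. 199. 192.] 237
slim 0.66 [0.288 0.435] yaw -157.0 L 0.142 W 0.033 [ 64.  91. 162.] 304
slim 0.63 [0.571 0.4  ] yaw 115.4 L 0.147 W 0.038 [188. 191. 185.] 397
slim 0.6 [0.422 0.408] yaw 102.2 L 0.153 W 0.034 [176. 178. 172.] 338
wide 0.91 [0.423 0.241] yaw 66.4 L 0.153 W 0.045 [176. 178. 172.] 474
wide 0.78 [0.571 0.398] yaw 115.0 L 0.145 W 0.039 [189. 192. 185.] 395
wide 0.3 [0.566 0.232] yaw 75.8 L 0.143 W 0.029 [190. 192. 185.] 263

slim 0.97 [0.421 0.405] yaw 102.5 L 0.145 W 0.042 [189. 193. 182.] 552
slim 0.66 [0.286 0.433] yaw -157.3 L 0.17 W 0.034 [ 37.  76. 156.] 459
wide 0.89 [0.421 0.239] yaw 63.8 L 0.171 W 0.043 [179. 182. 171.] 628
wide 0.68 [0.571 0.397] yaw 114.1 L 0.143 W 0.046 [194. 199. 189.] 808
[0.574375 0.0255  ] rack y dir deg 9.628543100022359
scene ((556.5575561523438, 21.867713928222656), (340.4014892578125, 177.03469848632812), 9.668091773986816)
```

Run:
```python
import cv2
a=cv2.imread("pics/a_top.png")[140:270,120:430]; cv2.imwrite("pics/a_top_c.png",cv2.resize(a,None,fx=2.5,fy=2.5,interpolation=cv2.INTER_CUBIC))
```

```text
(no output)
```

View pics/a_top_c.png

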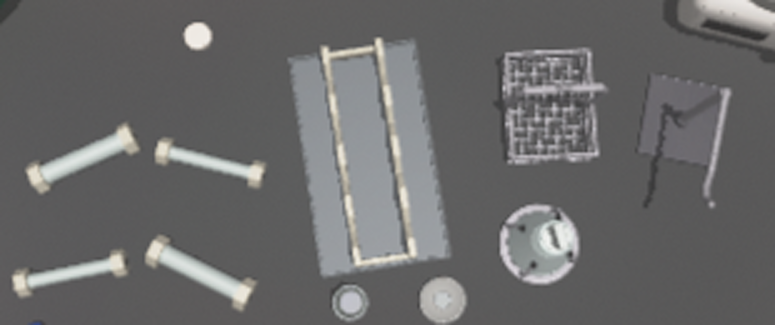

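```bash
cat >> h.py <<'E'
RC=np.array([.5744,.0255]); RA=np.radians(9.63)
def groove(i): return RC+np.array([np.cos(RA),np.sin(RA)])*(-.099+.066*(i-1))
AX={"slim":.015,"wide":.018}
def pick(xy,yaw,kind,zt=.030):
    w={"slim":.018,"wide":.026}[kind]
    gripper_to(.07)
    psi=best([*xy,.12],yaw+np.pi/2)
    r.move_to([*xy,.13],down(psi))
    r.move_l([*xy,zt],vel=.12)
    gripper_to(.0,20); r.hold(.2)
    print("opening",round(telemetry.current_opening(),4))
    r.move_l([*xy,.15],vel=.2); print("lifted",round(telemetry.current_opening(),4),telemetry.current_wrist_force().round(2) if hasattr(telemetry.current_wrist_force(),'round') else telemetry.current_wrist_force())
    return psi
def place(i,kind,psi,dx=0.):
    # dx along rack x
    g=groove(i); ps=None
    a=RA
    c=min((a,a+np.pi,a-np.pi,a+2*np.pi),key=lambda v:abs(v-psi))
    if inverse_kinematics([*g,.15],down(c)) is None: c=c+np.pi
    r.move_to([*g,.15],down(c))
    off=.030-AX[kind]; seat=.040+1.414*{"slim":.009,"wide":.013}[kind]+off
    r.move_l([*g,seat+.02],vel=.15)
    hit=r.move_l([*g,seat-.002],vel=.04,guard=5); p=telemetry.current_ee_pos(); print("hit",hit,"z",round(p[2],4),"seat",round(seat,4))
    gripper_to(.05); r.move_l([*g,.15],vel=.2)
    return c
E
python3 - <<'E'
from h import *
for i in range(1,5): print(i,groove(i).round(3))
o=columns("top"); show(o)
d=min(o,key=lambda d:np.hypot(*(d["xy"]-[.423,.241])))
psi=pick(d["xy"],d["yaw"],"wide")
print("t",telemetry.current_t(),telemetry.current_joints())
save("wrist","b_wrist")
E
```

```text
1 [0.477 0.009]
2 [0.542 0.02 ]
3 [0.607 0.031]
4 [0.672 0.042]
slim 0.71 [0.288 0.435] yaw -157.1 L 0.143 W 0.035 [ 64.  89. 154.] 350
slim 0.67 [0.566 0.232] yaw 76.1 L 0.141 W 0.03 [195. 197. 190.] 240
slim 0.55 [0.422 0.408] yaw 103.1 L 0.151 W 0.035 [179. 180. 174.] 330
slim 0.34 [0.576 0.026] yaw -171.0 L 0.3 W 0.174 [150. 152. 153.] 4618
wide 0.75 [0.571 0.4  ] yaw 115.0 L 0.143 W 0.037 [198. 201. 194.] 324
wide 0.72 [0.423 0.242] yaw 63.7 L 0.145 W 0.037 [190. 192. 186.] 392
opening 0.0251
lifted 0.0255 [-0.29  0.1  -0.65]
t 7.3167 [ 3.76302900e-01  2.07566002e-01  1.81616741e+00 -4.25121116e-05
  1.11966380e+00  8.34544637e-01]
```

View pics/b_wrist.png

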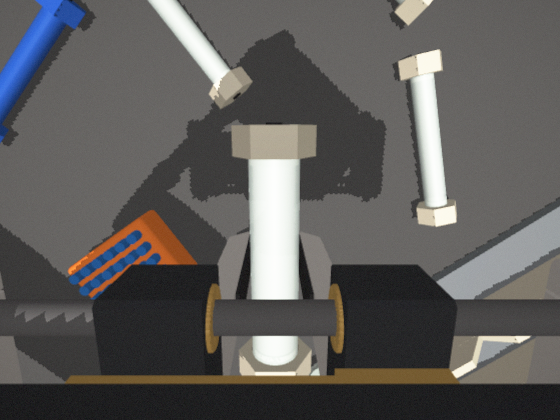

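The wide column is squarely held (opening 25.5 mm), with one fitting at (273,140) and the barrel straight between the fingers. I'm placing it in groove 1.

Run:
```python
from h import *
q=Rq(telemetry.current_tool_rot()).as_matrix(); psi=np.arctan2(q[1,0],q[0,0])
place(1,"wide",psi)
print("t",telemetry.current_t())
o=columns("top"); show(o)
save("scene","c_scene"); im=save("top","c_top")
cv2.imwrite("pics/c.png",cv2.resize(im[140:300,120:320,::-1],None,fx=3,fy=3))
save("wrist","c_wrist")
```

```text
hit True z 0.0702 seat 0.0704
t 10.6083
slim 0.8 [0.421 0.409] yaw 101.9 L 0.147 W 0.034 [183. 185. 178.] 311
slim 0.79 [0.566 0.233] yaw 76.4 L 0.144 W 0.032 [189. 191. 184.] 270
slim 0.72 [0.288 0.435] yaw -157.8 L 0.141 W 0.033 [ 64.  92. 164.] 291
wide 0.61 [0.571 0.398] yaw 115.9 L 0.144 W 0.037 [194. 197. 190.] 358
wide 0.6 [0.579 0.049] yaw 170.4 L 0.33 W 0.197 [142. 144. 145.] 2042
```

View pics/c_scene.png

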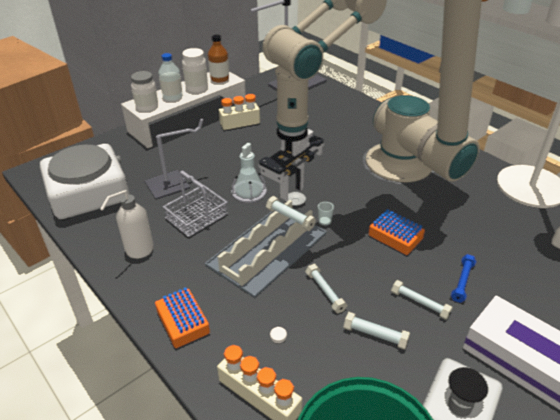

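View pics/c_wrist.png

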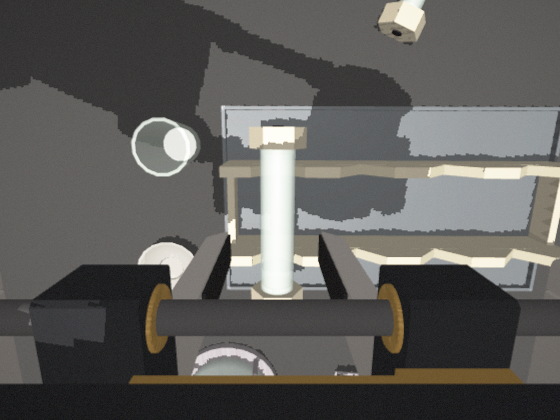

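The column sits in groove 1: in the wrist view its fittings (277,138) and (276,292) lie outside the plates. I'm continuing with the other three.

```bash
cat >> h.py <<'E'
def near(o,xy,rad=.09):
    c=[d for d in o if np.hypot(*(d["xy"]-xy))<rad and .12<d["L"]<.175 and d["rgb"][2]-d["rgb"][0]<30]
    return max(c,key=lambda d:d["score"]) if c else None
E
python3 - <<'E'
from h import *
for xy,k,i in (([.566,.233],"slim",2),([.571,.398],"wide",3)):
    o=columns("top"); d=near(o,xy)
    if d is None: show(o); break
    show([d])
    psi=pick(d["xy"],d["yaw"],k)
    if telemetry.current_opening()<.012: print("MISS"); break
    place(i,k,psi); print("t",telemetry.current_t())
o=columns("top"); show(o)
save("scene","d_scene"); save("wrist","d_wrist")
E
```

```text
slim 0.7 [0.566 0.233] yaw 75.9 L 0.141 W 0.029 [189. 192. 186.] 263
opening 0.0173
lifted 0.0174 [-1.07 -1.06 -1.45]
hit True z 0.0675 seat 0.0677
t 18.5167
wide 0.82 [0.571 0.399] yaw 114.7 L 0.149 W 0.043 [181. 183. 177.] 445
opening 0.0251
lifted 0.0255 [-0.17 -0.55 -1.04]
hit True z 0.0702 seat 0.0704
t 26.875
slim 0.81 [0.288 0.436] yaw -157.0 L 0.138 W 0.031 [ 65.  93. 165.] 285
slim 0.75 [0.421 0.409] yaw 102.6 L 0.146 W 0.031 [188. 190. 183.] 275
slim 0.63 [0.548 0.019] yaw 99.1 L 0.145 W 0.035 [187. 188. 181.] 209
slim 0.49 [ 0.645 -0.214] yaw 176.9 L 0.16 W 0.141 [130. 127. 130.] 1077
slim 0.47 [ 0.389 -0.071] yaw 60.1 L 0.061 W 0.057 [179. 177. 174.] 266
wide 0.62 [0.605 0.089] yaw 164.7 L 0.038 W 0.036 [183. 183. 174.] 105
wide 0.48 [ 0.492 -0.047] yaw -177.0 L 0.036 W 0.02 [199. 196. 185.] 69
wide 0.47 [0.547 0.02 ] yaw 98.5 L 0.147 W 0.034 [192. 192. 184.] 197
wide 0.42 [0.735 0.255] yaw -159.6 L 0.037 W 0.034 [223. 218. 211.] 96
```

View pics/d_scene.png

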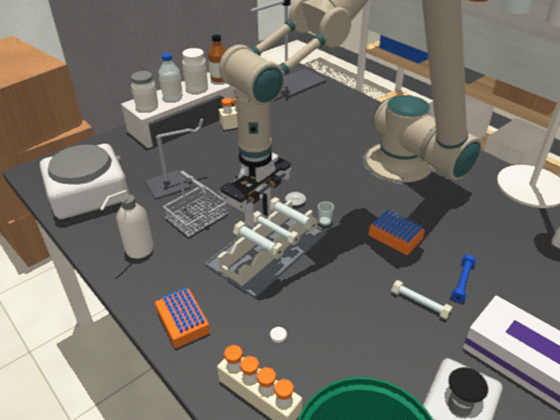

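View pics/d_wrist.png

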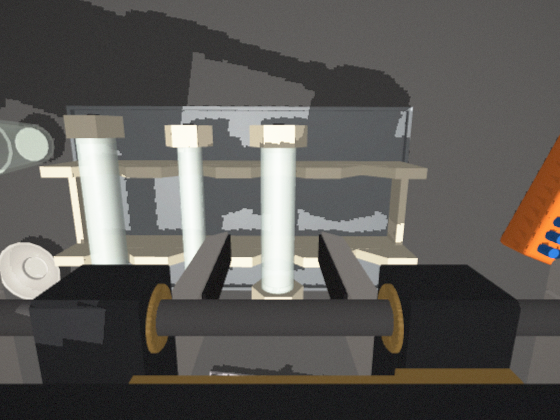

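Three columns are seated, in grooves 1 to 3, with their far fittings at (95,127), (189,135) and (279,137) beyond the plate. The last slim column is next.

Run:
```python
from h import *
o=columns("top"); d=near(o,[.421,.409]); show([d])
psi=pick(d["xy"],d["yaw"],"slim")
assert telemetry.current_opening()>.012
place(4,"slim",psi); print("t",telemetry.current_t())
# go look at the flask
p=[.46,-.16,.33]
r.move_to(p,down(best(p,0.0)))
print(telemetry.current_joints())
save("wrist","e_wrist"); save("top","e_top"); save("scene","e_scene")
print([(d["score"],d["at"]) for d in models.mark_of("stopper","wrist")],[(d["score"],d["at"]) for d in models.mark_of("flask_rim","wrist")])
c=vision.get_calibration("wrist"); print(c["position"])
```

```text
slim 0.85 [0.422 0.408] yaw 102.0 L 0.149 W 0.034 [181. 183. 176.] 314
opening 0.017
lifted 0.0172 [ 0.3   0.36 -0.82]
hit True z 0.0675 seat 0.0677
t 36.0917
[-4.76867201e-01  1.00331515e-01  1.49091069e+00  5.39171577e-04
  1.55179582e+00 -4.77620833e-01]
[(0.69, [0.4571, -0.2001, 0.1335]), (0.35, [0.4751, 0.0138, 0.0388]), (0.19, [0.6708, 0.0441, 0.0568])] [(0.95, [0.4598, -0.2045, 0.1285]), (0.24, [0.4787, 0.0168, 0.0397])]
[ 0.46036545 -0.09347041  0.4831961 ]
```

View pics/e_scene.png

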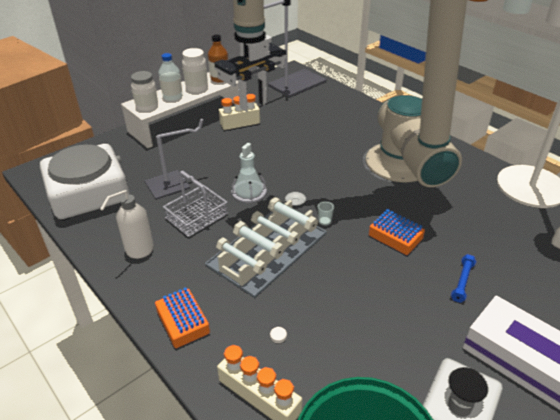

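View pics/e_wrist.png

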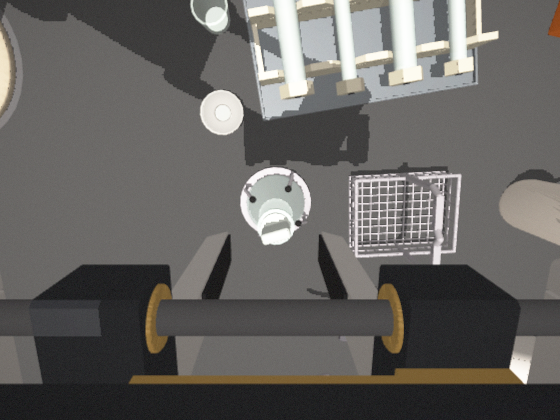

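View pics/e_top.png

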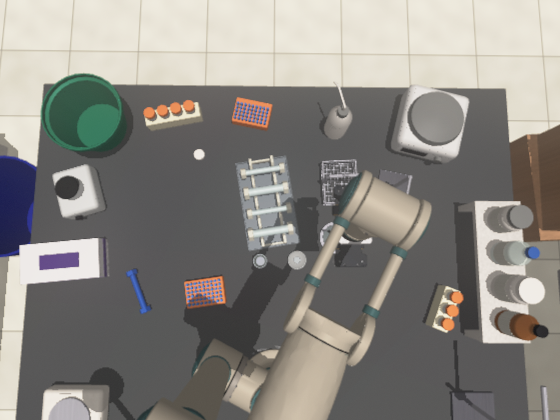

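All four columns are cradled (top view y≈170–232, wrist view upper right). The thumb-piece shows at about (277,230), so I'm looking closer for its yaw.

Run:
```python
from h import *
p=[.46,-.26,.28]
r.move_l(p,vel=.2)
im=save("wrist","f_wrist")
ps=[d for d in models.mark_of("stopper","wrist")][:2]; print([(d["score"],d["at"]) for d in ps])
uv=proj("wrist",[[.461,-.199,.168]])[0]; print(uv)
u,v=uv.astype(int); c=im[max(v-70,0):v+70,u-90:u+90,::-1]
cv2.imwrite("pics/f_c.png",cv2.resize(c,None,fx=4,fy=4,interpolation=cv2.INTER_CUBIC)); print(max(v-70,0),u-90)
for n in("wrist",):
  for d in models.regions_of("stopper",n)[:1]:
    m=d["pixels"]; print(d["score"],m.sum()); np.save("m.npy",m)
```

```text
[(0.84, [0.4634, -0.1987, 0.1325])]
[275.20712264 136.63588353]
66 185
0.89 1184
```

View pics/f_c.png

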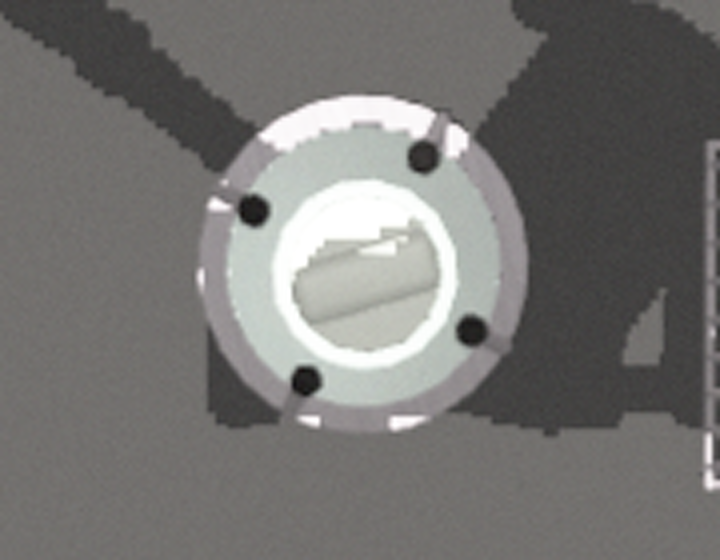

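Run:
```python
from h import *
f=lambda pts:np.array(pts,float)/4+[185,66]
P=pix2plane("wrist",f([(305,322),(440,285),(293,275),(428,235),(366,279)]),.168); print(P.round(4))
for a,b in((0,1),(2,3)): d=P[b]-P[a]; print(np.degrees(np.arctan2(d[1],d[0])),np.linalg.norm(d))
Q=pix2plane("wrist",f([(253,210),(470,330),(424,156),(305,380)]),.09); print(Q.mean(0))
for a,b,o in((0,1,45),(3,2,-45)): d=Q[b]-Q[a]; print(np.degrees(np.arctan2(d[1],d[0]))+o)
# rim outer circle
C=pix2plane("wrist",f([(365,273)]),.138); print(C)
```

```text
[[ 0.45   -0.2067  0.168 ]
 [ 0.4766 -0.1995  0.168 ]
 [ 0.4477 -0.1976  0.168 ]
 [ 0.4741 -0.1899  0.168 ]
 [ 0.462  -0.1983  0.168 ]]
15.146928895934773 0.02762498418597202
16.17542426834242 0.02755059219033087
[ 0.46190819 -0.19778805  0.09      ]
16.716597787049913
16.57747328165057
[[ 0.4620592  -0.19765805  0.138     ]]
```

Run:
```python
from h import *
p=np.array([.462,-.198,.166]); psi=np.radians(16-90)
for a in(psi,psi+np.pi):
    print(np.degrees(a),inverse_kinematics([*p[:2],.2],down(a)))
psi=best([*p[:2],.2],psi); print(np.degrees(psi))
gripper_to(.05)
r.move_l([*p[:2],.26],vel=.2)
r.move_to([*p[:2],.21],down(psi))
print(r.move_l(p,vel=.06,guard=8),telemetry.current_ee_pos())
gripper_to(0,50); r.hold(.3)
print(telemetry.current_opening(),telemetry.current_wrist_force(),telemetry.current_torque(),telemetry.current_joints())
im=save("wrist","g_wrist"); save("scene","g_scene")
```

```text
-74.0 [-5.43404982e-01  1.87338417e-01  1.70437639e+00 -4.44089210e-16
  1.24987785e+00  7.48138664e-01]
106.0 [-5.43404982e-01  1.87338417e-01  1.70437639e+00 -4.44089210e-16
  1.24987785e+00 -2.39345399e+00]
-74.0
False [ 0.46225106 -0.19814716  0.16620889]
0.011882513055255842 [-0.43207514  0.03396746  1.68000322] [-0.02517101  0.2027521  -0.03741445] [-5.43399037e-01  2.14646434e-01  1.75903042e+00 -6.50641778e-05
  1.16787304e+00  7.48167776e-01]
```

View pics/g_wrist.png

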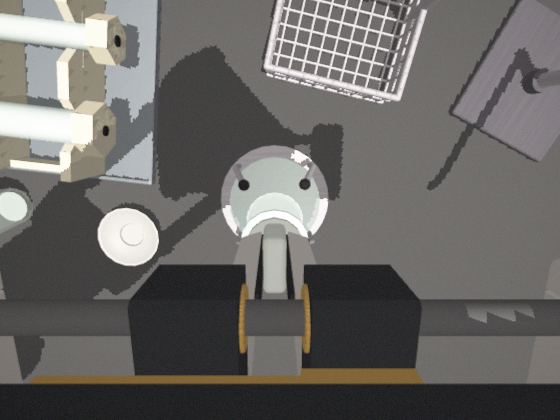

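The thumb-piece is gripped flat: the opening is 11.9 mm and the jaws are in line with the clamp fingers. I'm twisting now.

Run:
```python
from h import *
j=np.array(telemetry.current_joints()); j0=j.copy()
for k in range(1,10):
    j=j0.copy(); j[5]=j0[5]-np.radians(6*k); r.movej(j)
    if k%3==0 or k==1: print(6*k,np.degrees(j0[5]-telemetry.current_joints()[5]).round(1),np.round(telemetry.current_torque(),3),round(telemetry.current_opening(),4))
p=np.array(telemetry.current_ee_pos()); print(p)
im=save("wrist","h_wrist")
hit=r.move_l(p+[0,0,.012],vel=.03,guard=12); print(hit,telemetry.current_ee_pos(),telemetry.current_wrist_force(),telemetry.current_opening())
save("scene","h_scene"); print(telemetry.current_t())
```

```text
6 5.9 [-0.024  0.15   0.059] 0.0116
18 17.7 [-0.012  0.151 -0.072] 0.0115
36 35.7 [ 0.134  0.174 -0.165] 0.0115
54 53.7 [ 0.298  0.274 -0.168] 0.0118
[ 0.46184732 -0.19783031  0.16610766]
False [ 0.46206195 -0.19810955  0.17856511] [ 0.56123264 -0.58498275 -0.4150757 ] 0.011476437092763138
45.225
```

View pics/h_wrist.png

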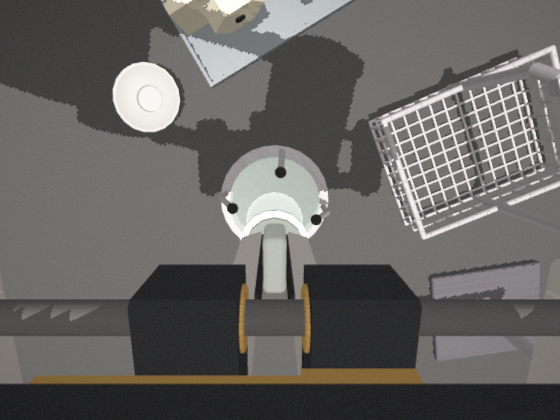

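The stopper is free. I'm drawing it straight out, then measuring the basket.

Run:
```python
from h import *
p=np.array(telemetry.current_ee_pos())
r.move_l([p[0],p[1],.30],vel=.1)
print(telemetry.current_opening(),telemetry.current_wrist_force())
q=[.56,-.21,.32]; 
print(inverse_kinematics(q,down(-np.pi/2)))
r.move_to(q,down(-np.pi/2))
save("wrist","i_wrist")
for t in("basket","basket_bar"): print(t,[(d["score"],d["at"]) for d in models.mark_of(t,"wrist")][:2])
d=models.regions_of("basket","wrist")[0]; np.save("mb.npy",d["pixels"])
save("top","i_top"); save("scene","i_scene")
for n in("top","scene"):
  for t in("basket","basket_bar","stand","hook_seat"): print(n,t,[(d["score"],d["at"]) for d in models.mark_of(t,n)][:2])
```

```text
0.011349283914198859 [ 0.06346617 -0.40465263 -0.91607603]
[-4.75070603e-01  2.77450499e-01  1.28547394e+00 -4.44089210e-16
  1.57866822e+00  1.09572572e+00]
basket [(0.64, [0.6439, -0.2078, 0.0012])]
basket_bar [(0.64, [0.6421, -0.2112, 0.1317])]
top basket [(0.68, [0.6437, -0.2123, -0.003]), (0.44, [0.7342, 0.2601, 0.0009])]
top basket_bar [(0.94, [0.6456, -0.2114, 0.1326])]
top stand [(0.67, [0.6323, -0.3874, -0.0013])]
top hook_seat [(0.71, [0.5207, -0.3708, 0.1632]), (0.24, [0.7375, 0.2573, 0.0009])]
scene basket [(0.73, [0.6413, -0.2094, -0.002]), (0.58, [0.5455, 0.0169, 0.0357])]
scene basket_bar [(0.76, [0.6443, -0.2098, 0.1294]), (0.42, [0.4732, 0.0143, 0.056])]
scene stand [(0.84, [0.6275, -0.3879, 0.001])]
scene hook_seat [(0.92, [0.52, -0.367, 0.1655])]
```

View pics/i_wrist.png

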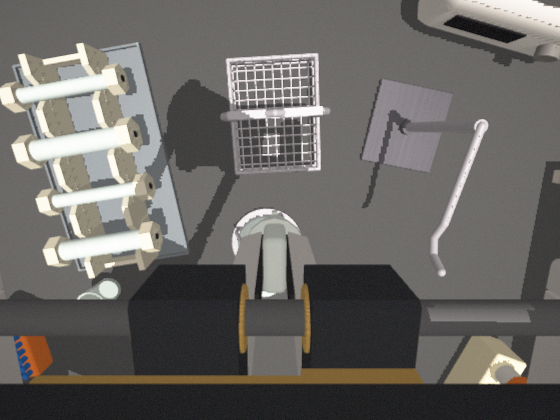

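View pics/i_scene.png

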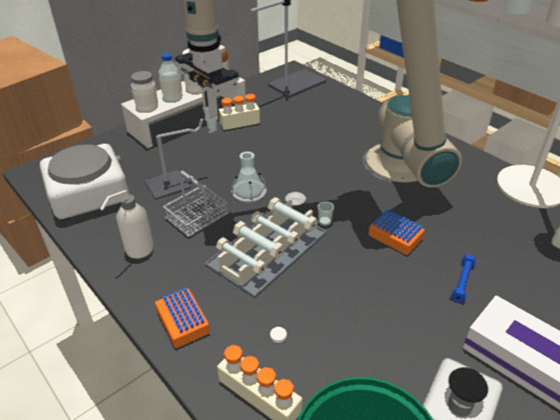

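Run:
```python
from h import *
P=pix2plane("wrist",[(227,59),(318,56),(321,168),(237,172)],.045); print(P.round(4),P.mean(0))
for a,b in((1,0),(2,3),(3,0),(2,1)): d=P[b]-P[a]; print(np.degrees(np.arctan2(d[1],d[0])).round(1),np.linalg.norm(d).round(3))
B=pix2plane("wrist",[(329,111.5),(222,117),(275,109)],.134); d=B[1]-B[0]; print(B,B[:2].mean(0),"handle",np.degrees(np.arctan2(d[1],d[0])),np.linalg.norm(d))
H=np.r_[pix2plane("wrist",[(481,126)],.176),pix2plane("wrist",[(435,239)],.162),pix2plane("wrist",[(441,271)],.19)]; print(H)
d=H[0]-H[1];print(np.degrees(np.arctan2(d[1],d[0])),np.linalg.norm(d[:2]))
S=pix2plane("wrist",[(382,80),(452,94),(428,171),(362,156)],.006); print(S,S.mean(0))
for a,b in((3,0),(2,1),(0,1),(3,2)): d=S[b]-S[a]; print(np.degrees(np.arctan2(d[1],d[0])).round(1),np.linalg.norm(d).round(3))
```

```text
[[ 0.7075 -0.1531  0.045 ]
 [ 0.7109 -0.2625  0.045 ]
 [ 0.5764 -0.2705  0.045 ]
 [ 0.5712 -0.1616  0.045 ]] [ 0.64151016 -0.21189912  0.045     ]
91.8 0.109
92.7 0.109
3.6 0.137
3.4 0.135
[[ 0.64243958 -0.26398486  0.134     ]
 [ 0.63718579 -0.15817128  0.134     ]
 [ 0.64480473 -0.21067899  0.134     ]] [ 0.63981268 -0.21107807  0.134     ] handle 92.84248108402464 0.10594392726169206
[[ 0.62822614 -0.39054363  0.176     ]
 [ 0.51965771 -0.36908264  0.162     ]
 [ 0.49815692 -0.36379414  0.19      ]]
-11.181649618413145 0.11066923523444555
[[ 0.68899892 -0.35332844  0.006     ]
 [ 0.6712878  -0.44866307  0.006     ]
 [ 0.5676735  -0.42748427  0.006     ]
 [ 0.58870568 -0.33282511  0.006     ]] [ 0.62916648 -0.39057522  0.006     ]
-11.6 0.102
-11.6 0.106
-100.5 0.097
-102.5 0.097
```

Run:
```python
from h import *
q=[.600,-.213]; ps=np.radians(-87.1)
r.move_l([.600,-.213,.25],rot=down(ps),vel=.15)
r.move_l([*q,.13],vel=.12)
print(r.move_l([*q,.079],vel=.04,guard=5),telemetry.current_ee_pos())
gripper_to(.035); r.hold(.3)
r.move_l([*q,.27],vel=.1); r.hold(.3)
save("wrist","j_wrist")
q=[.56,-.21,.32]; r.move_l(q,vel=.2); save("wrist","j2_wrist"); save("scene","j_scene")
print(telemetry.current_t(),[(d["score"],d["at"]) for d in models.boxes_of("stopper","wrist")][:2])
print([(d["score"],d["at"]) for d in models.mark_of("basket_bar","wrist")][:2])
```

```text
False [ 0.60022935 -0.2130743   0.07934588]
55.575 [(0.85, [0.5994, -0.214, 0.0445]), (0.54, [0.5936, 0.011, 0.0044])]
[(0.83, [0.6454, -0.2097, 0.1335]), (0.38, [0.4755, 0.0186, 0.0638])]
```

View pics/j2_wrist.png

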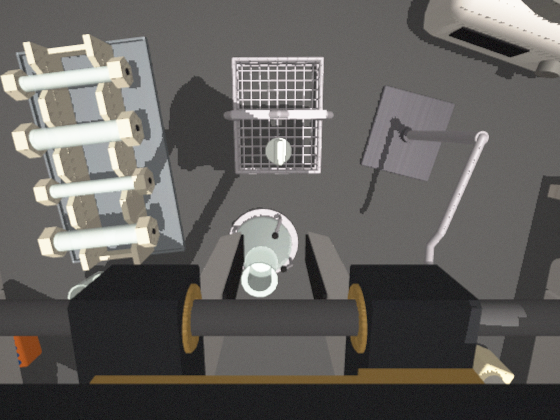

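View pics/j_scene.png

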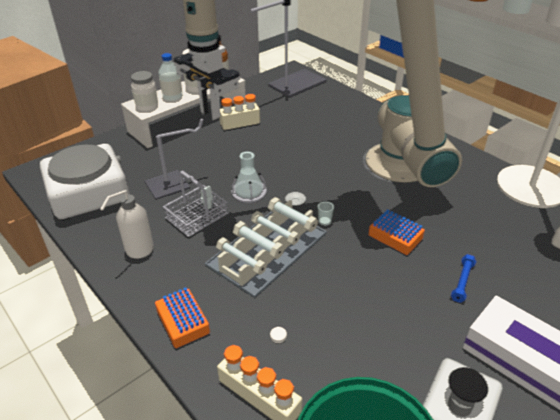

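The stopper stands in the basket at (279,150), 42 mm from the handle plane, and the flask mouth is empty. Next I grip the handle 26 mm off its middle, leaving the notch free for the hook.

```bash
cat >> h.py <<'E'
BY=np.radians(2.9); SY=np.radians(-11.3); SEAT=np.array([.5195,-.369])
def tcp(B,yaw,z,o=.026): return [B[0]-o*np.sin(yaw),B[1]+o*np.cos(yaw),z+.006]
E
python3 - <<'E'
from h import *
B=np.array([.643,-.211]); sx=np.array([np.cos(SY),np.sin(SY)])
for a in(0,np.pi):
  for nm,b,y,z in(("grip",B,BY,.13),("up",B,BY,.36),("pre",SEAT-.11*sx,SY,.36),("pre2",SEAT-.11*sx,SY,.205),("over",SEAT,SY,.205),("seat",SEAT,SY,.162)):
    j=inverse_kinematics(tcp(b,y,z),down(y+a)); print(nm,None if j is None else np.round(j,2))
gripper_to(.04)
r.move_to(tcp(B,BY,.24),down(BY))
save("wrist","k_wrist")
print(r.move_l(tcp(B,BY,.13),vel=.08,guard=6))
gripper_to(0,55); r.hold(.3); print(telemetry.current_opening(),telemetry.current_ee_pos())
r.move_l(tcp(B,BY,.17),vel=.05); r.hold(.3); print(telemetry.current_opening(),telemetry.current_wrist_force(),telemetry.current_t())
save("scene","k_scene"); save("wrist","k2_wrist")
E
```

```text
grip [-0.38  0.47  1.43 -0.    1.23 -0.44]
up [-0.38  0.39  1.01 -0.    1.74 -0.44]
pre [-0.79  0.16  1.34 -0.    1.65 -0.59]
pre2 [-0.79  0.22  1.64 -0.    1.29 -0.59]
over [-0.69  0.36  1.42 -0.    1.36 -0.49]
seat [-0.69  0.39  1.49 -0.    1.26 -0.49]
grip None
up None
pre [-0.79  0.16  1.34 -0.    1.65  2.55]
pre2 [-0.79  0.22  1.64 -0.    1.29  2.55]
over [-0.69  0.36  1.42 -0.    1.36  2.65]
seat [-0.69  0.39  1.49 -0.    1.26  2.65]
False
0.00742981717016209 [ 0.64117068 -0.18489578  0.13599297]
0.0075082655352679585 [ 0.3014464  -0.21865179 -2.69988943] 61.0667
```

View pics/k_scene.png

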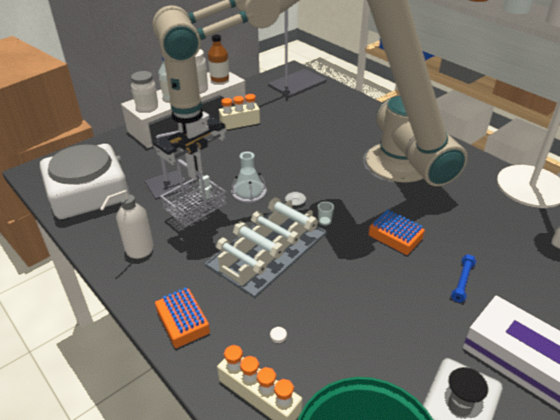

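View pics/k2_wrist.png

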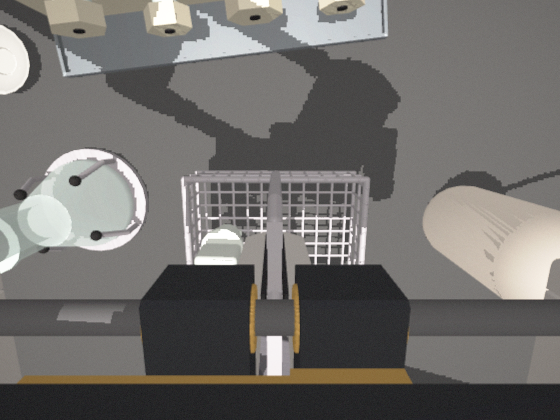

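The basket is held level (2.7 N on the wrist, opening 7.5 mm) with the stopper still inside at (222,245). I'm carrying it over to in front of the hook.

Run:
```python
from h import *
B=np.array([.643,-.211]); sx=np.array([np.cos(SY),np.sin(SY)])
r.move_l(tcp(B,BY,.36),vel=.12)
r.move_l(tcp(SEAT-.11*sx,SY,.36),rot=down(SY),vel=.12)
r.move_l(tcp(SEAT-.11*sx,SY,.207),vel=.1); r.hold(.3)
print(telemetry.current_opening(),telemetry.current_wrist_force(),telemetry.current_t())
save("scene","l_scene"); save("wrist","l_wrist"); save("top","l_top")
for n in("scene","top"): 
  for t in ("basket_bar","hook_seat","basket"): print(n,t,[(d["score"],d["at"]) for d in models.mark_of(t,n)][:2])
print("expected",SEAT-.11*sx)
```

```text
0.007007432312020107 [ 0.02471311  0.40711245 -2.44137935] 67.225
scene basket_bar [(0.61, [0.4129, -0.3443, 0.2056])]
scene hook_seat [(0.59, [0.5197, -0.3707, 0.1621]), (0.56, [0.6262, -0.3907, 0.0032])]
scene basket [(0.71, [0.4135, -0.347, 0.0778])]
top basket_bar [(0.76, [0.4135, -0.3497, 0.2035])]
top hook_seat [(0.94, [0.5203, -0.3675, 0.1597]), (0.74, [0.6733, 0.043, 0.0507])]
top basket [(0.75, [0.4155, -0.3502, 0.0749])]
expected [ 0.41163239 -0.34744592]
```

View pics/l_scene.png

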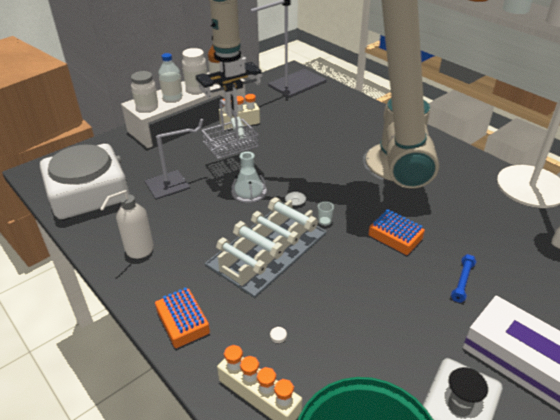

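View pics/l_wrist.png

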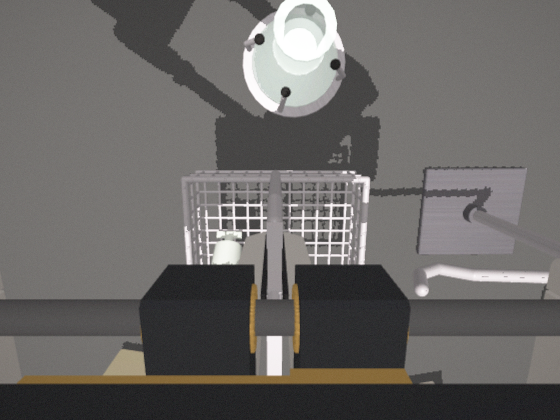

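The networks put the bar within 2 mm of where I expect it, and the hook tip at (420,288) is straight ahead. I'm threading the handle over it.

Run:
```python
from h import *
print(r.move_l(tcp(SEAT,SY,.207),vel=.06,guard=6),telemetry.current_ee_pos())
print(r.move_l(tcp(SEAT,SY,.172),vel=.04,guard=6),telemetry.current_wrist_force())
f0=telemetry.current_wrist_force()
save("scene","m_scene"); save("wrist","m_wrist")
print(r.move_l(tcp(SEAT,SY,.161),vel=.015,guard=2.5),telemetry.current_ee_pos(),telemetry.current_wrist_force())
save("scene","m2_scene"); save("wrist","m2_wrist"); print(telemetry.current_t())
for t in ("basket_bar","hook_seat"): print(t,[(d["score"],d["at"]) for d in models.mark_of(t,"scene")][:2])
import cv2
im=cv2.imread("pics/m2_scene.png")[90:230,110:290]; cv2.imwrite("pics/m2c.png",cv2.resize(im,None,fx=4,fy=4,interpolation=cv2.INTER_CUBIC))
```

```text
False [ 0.52430533 -0.34347839  0.21308783]
False [ 0.11877684 -0.14286897 -2.71616916]
True [ 0.52472395 -0.34407386  0.16742954] [ 1.19475936 -1.36026876  2.44833363]
71.5417
basket_bar [(0.86, [0.5207, -0.3655, 0.16])]
hook_seat [(0.92, [0.5209, -0.3724, 0.1647])]
```

View pics/m2c.png

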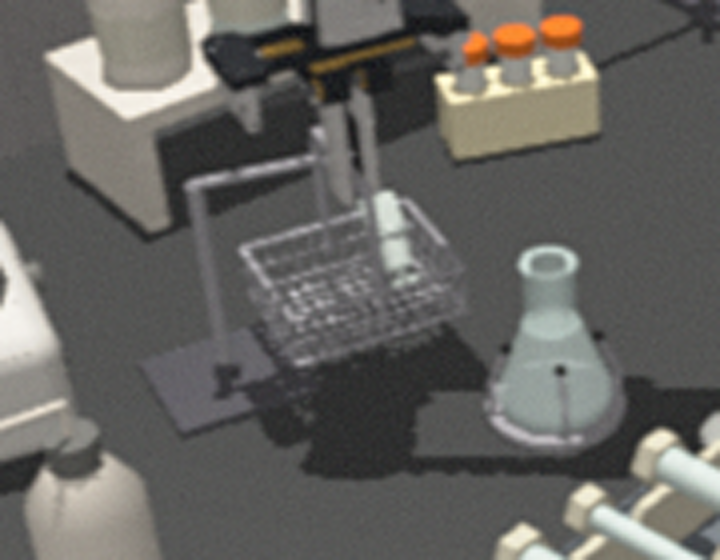

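View pics/m2_wrist.png

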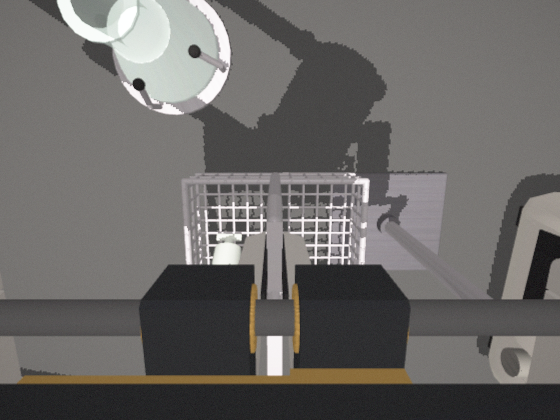

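Contact came at the seat height (bar 161.4 mm) and the load is off the gripper. The stopper leans inside the basket at (392,240) in the crop. I'm releasing gently.

Run:
```python
from h import *
gripper_to(.012,5); r.hold(.2); gripper_to(.03); r.hold(.2)
p=np.array(telemetry.current_ee_pos())
print(r.move_l([p[0],p[1],.26],vel=.05,guard=4),telemetry.current_ee_pos())
r.hold(2)
save("scene","n_scene")
for t in ("basket_bar","hook_seat","stopper","basket"): print(t,[(d["score"],d["at"]) for d in models.mark_of(t,"scene")][:2])
import cv2
im=cv2.imread("pics/n_scene.png")[90:230,110:290]; cv2.imwrite("pics/nc.png",cv2.resize(im,None,fx=4,fy=4,interpolation=cv2.INTER_CUBIC))
```

```text
False [ 0.52376308 -0.34300734  0.2597104 ]
basket_bar [(0.94, [0.5205, -0.368, 0.1627])]
hook_seat [(0.76, [0.5231, -0.3699, 0.1632]), (0.55, [0.5426, 0.0176, 0.049])]
stopper [(0.68, [0.6092, 0.0275, 0.0573]), (0.66, [0.4782, 0.0112, 0.0368])]
basket [(0.72, [0.5315, -0.3662, 0.0312]), (0.52, [0.4813, -0.3813, 0.0569])]
```

View pics/nc.png

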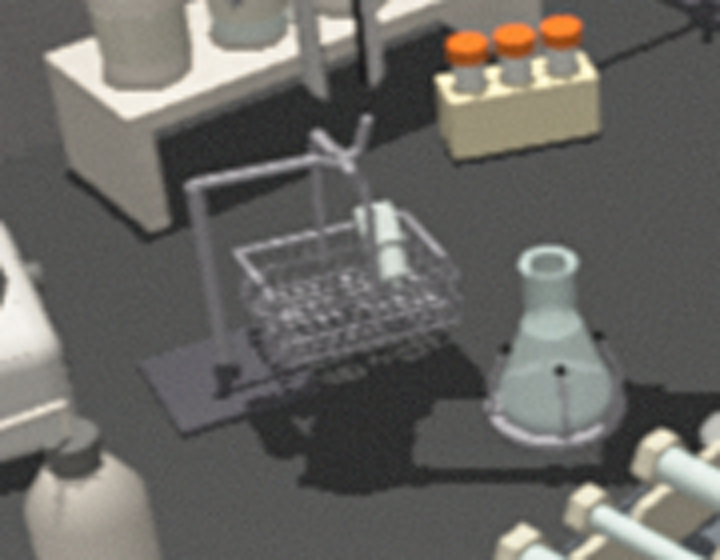

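The basket hangs on the hook with the stopper lying inside. I'm backing the arm away and checking everything.

Run:
```python
from h import *
p=np.array(telemetry.current_ee_pos())
r.move_l([p[0],p[1],.36],vel=.15)
q=[.42,-.03,.36]; r.move_to(q,down(best(q,RA-np.pi/2))); r.hold(.5)
save("wrist","o_wrist"); save("scene","o_scene"); save("top","o_top")
for t in ("dish","beaker","cap","basket_bar","hook_seat"): print(t,[[(round(d["score"],2),np.round(d["at"],3)) for d in models.mark_of(t,n)][:1] for n in("scene","top")])
print([(d["score"],d["at"]) for d in models.boxes_of("stopper","scene")][:2],telemetry.current_t(),telemetry.current_wrist_force())
a=cv2.imread("pics/o_top.png")[140:270,220:430]; b=cv2.imread("pics/o_scene.png")[100:300,130:345]
cv2.imwrite("pics/o_tc.png",cv2.resize(a,None,fx=3.5,fy=3.5,interpolation=cv2.INTER_CUBIC));cv2.imwrite("pics/o_sc.png",cv2.resize(b,None,fx=2.9,fy=2.9,interpolation=cv2.INTER_CUBIC))
```

```text
dish [[(0.64, array([ 0.389, -0.072, -0.001]))], [(0.64, array([ 0.63 , -0.388, -0.002]))]]
beaker [[(0.89, array([0.385, 0.05 , 0.002]))], []]
cap [[(0.75, array([0.576, 0.028, 0.001]))], [(0.64, array([0.734, 0.259, 0.002]))]]
basket_bar [[(0.58, array([ 0.52 , -0.367,  0.157]))], [(0.93, array([ 0.52 , -0.37 ,  0.158]))]]
hook_seat [[(0.73, array([0.48 , 0.015, 0.041]))], [(0.88, array([ 0.518, -0.37 ,  0.158]))]]
[(0.42, [0.4861, -0.3769, 0.0662])] 80.6167 [-0.44904319 -0.22184829 -0.00104727]
```

View pics/o_tc.png

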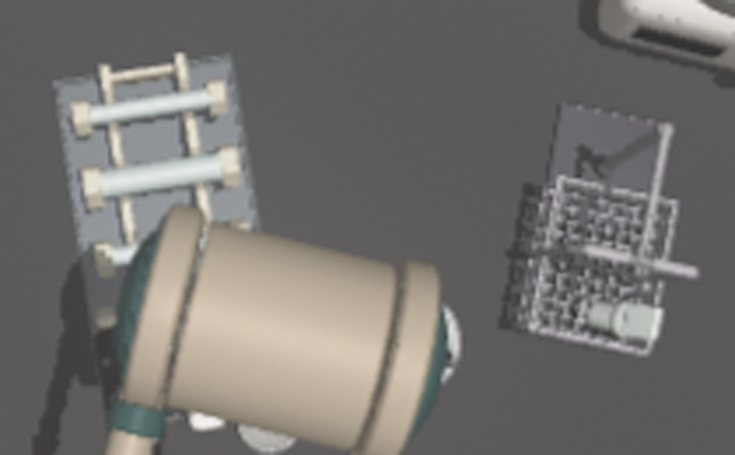

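View pics/o_sc.png

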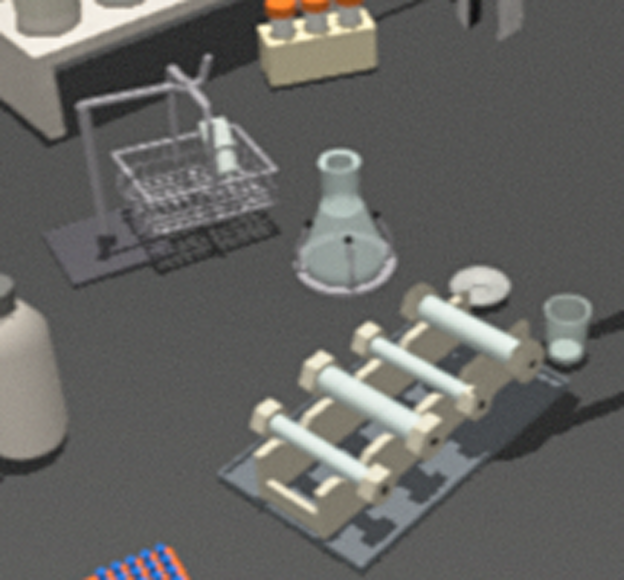

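View pics/o_wrist.png

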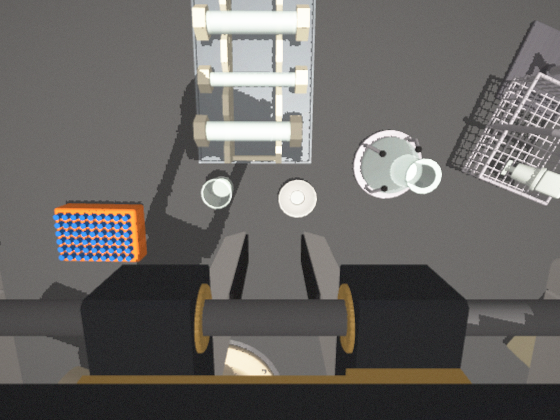

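Run:
```python
from h import *
r.hold(.5); print(r.sign_off(), telemetry.current_t())
```

```text
the job is handed in; nothing more can be done
the job is handed in; nothing more can be done
```

The job is done and handed in, at about 81 s of the 210 s allowed.

- **Columns:** All four were present, and the blue look-alike was left alone. They lie one to a groove: wide, slim, wide, slim in grooves 1 to 4. In the last pictures every end fitting is outside the plates. The one in groove 1 sits about 5 mm off centre, still clear on both sides.
- **Stopper and basket:** I twisted the stopper 54°, drew it straight out and set it in the basket. It tipped over while being carried and now lies inside.
- **Hanging:** The basket hangs still by the notch in the middle of its handle, with the bar within about 5 mm of the hook seat. It leans slightly towards the stopper's side.
- **Dish, beaker and cap:** The networks' final readings still place all three where they started. The cap shows only in the top view. The scene view gave a false hit on the rack for the cap, and the top view gave one on the stand for the dish. The top view missed the beaker behind the arm.

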